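# Index the nail-polish carousel to the red bottle and lock it again

### The arm

A 6-joint arm with a two-finger parallel gripper is mounted at the origin on the work surface. World frame = base frame: x ahead of the robot, y to its left, z up, the work surface at z = 0. Lengths are in m, angles in rad, forces in N, time in s.
With the tool pointing down it reaches from about 0.35 to 0.775 m from the base axis. Payload 7.3 kg.
Tool frame: the origin (TCP) lies on the centre line of the jaws, within the pads' length; the fingertips stand 17 mm ahead of it and the grasp point (between the pads) lies 2 mm behind it; z points along the fingers, y is the line along which they close (so a half turn about z gives the same grasp; the last joint's range is limited). The gripper opens to 92 mm and grips with 3 to 60 N. Pads are 19 mm wide; open, the fingers measure 130 mm over their backs; the gripper's body (75 mm by 190 mm) begins 47 mm behind the grasp point.
Start: joints at [1.126, 0.342, 1.524, -0, 1.275, -0.146], TCP at [0.155, 0.502, 0.21] pointing down, gripper open.
Joint ranges: [-2.53, 2.53], [-0.77, 2.02], [0.04, 2.7], [-1, 4.14], [0.28, 2.66], [-3.11, 3.11]. Speed limits (rad/s): [2.57, 2.57, 3.14, 3.14, 3.14, 3.14].

### API

Orientations are given as a unit quaternion [x, y, z, w].
In Python, from cell import r, viewer, ticket gives the robot as it stands. The module is installed in compiled form; this text tells all that it offers.
- The arm moves only by the tool arm_command, never from a script. Its argument "increments" is a list of rows, each a list of 2 entries, a list of its own where there are three numbers: the shift along the world's x, y, z each as a share of 25 mm, from -1 to 1, then the turn about the world's z as a share of 0.12 rad, from -1 to 1. In form: [[[x, y, z], twist], ...]. A call has 1 to 20 rows; each row shifts and turns the commanded pose from where the row before left it; what a row does not reach is not made up. A row lasts 1/12 s, in which the tool goes at most 41.7 mm and 7.16 degrees, less where a joint would pass 70% of its speed; a pose out of reach is approached as far as the arm can. A call with a number of a shift or a turn outside -1 to 1 is refused whole. A call with a gripper value outside its range is refused whole. "hand" is the closure, from -1 (fully open) to 1 (shut), set as the call begins (left out, the last holds). The fingers move at their own pace and stop on an object; "force" is the grip in N (left out, the last holds). Time passes only in rows, so rows that do not move let the fingers close. It gives the time, the measured TCP pose, the force, the opening and the grip force at its end, in the units of the state.
- r.observe(): the state, without advancing time (a new reading comes with each control period).
- viewer.camera(name): name is "scene" or "top"; returns (picture, depth): 400x640x3 uint8, red, green, blue; 400x640 float32, m along the optical axis (not along the pixel's ray), 0 where there is no reading.
- viewer.camera_info(name): a dict with "fx", "fy", "cx", "cy" (pixels), "rvec" (rotation vector, rad) and "tvec" (3), from world to camera coordinates, as OpenCV has them. Camera axes: x right, y down, z forward; pixel columns grow to the right and rows downward; lengths in m; the calibration is good to about 2 mm. A picture is of the moment at which its call begins. camera_info takes no time and is no camera call.
- ticket.sign_off(): hands the job in; it is judged then, once.
The state is a dict: "clock": time; "qpos": joint angles; "joint_vel": joint speeds; "joint_efforts": joint torques, N m; "tcp_pos": TCP position; "orientation": TCP orientation; "force": force on the tool from outside, world axes, zero at the start; "moment": the same for the moment, N m; "opening": opening from 0.0 (shut) to 1.0 (fully open); "gripper_force": force on a finger pad.
Only numpy, scipy, OpenCV 4.12 (cv2) and the standard library are available. Lean on these libraries where they do the work, as an engineer would, in place of code of your own. Each camera call takes 0.05 s, during which the arm holds its last target. There are 200 camera calls.

### The job

The polish carousel on the manicure desk is locked. Press its green release button so that the orange lock lever drops, turn the carousel round, click by click, until the red bottle stands clicked in at the front place right beside the lever, then lift the lever fully back up so that it latches. All six bottles must stay standing in the tray, and nothing else on the desk may be disturbed.

Things in the scene. Friction and masses are not known exactly. Their poses are not given: they have to be found in the camera images.
- base: fixed pale-pink round base of the polish carousel, 224 mm across, 40 mm high; origin on the desk under the carousel's axis, z up. Its -x side carries the lock lever between two pink cheeks (24 mm clear, to 48 mm high, 83 to 133 mm out from the axis), its +x side a pink detent housing (62 mm high, out to 133 mm)
- carousel (a joint): turn of the pink tray (196 mm across, top face 74 mm above the desk) on the base, rad, counterclockwise from above positive, 0 at the start. Six stations 60 degrees (1.047 rad) apart, each with a firm spring detent (about 0.2 N m to pass; past half way it snaps on to the next). It is locked until the lock lever is down
- grip_bar (a point): centre of the rose-coloured bar on top of the carousel's axis, 182 mm above the desk; bar 72 mm long along this point's x, 16 mm thick along its y, 32 mm high, a white patch towards +x. Turns with the tray. Bottles around it reach up to 155 mm above the desk
- button_top (a point): centre of the top of the green round release button, 32 mm across, 52 mm above the desk when out, in a pink collar 52 mm across and 38 mm high; it goes straight down 6 mm, trips at about 4 mm and about 4 N
- release_button (a joint): travel of the release button, m: 0 out, 0.006 fully pressed; springs back
- lock_lever (a joint): turn of the lock lever, rad: 0 fully up, resting latched at about 0.07 (handle 46 degrees above level, pointing outwards along the base's -x), 0.72 dropped (handle about 5 degrees above level). Latches again only when lifted fully, past a spring catch (about 3 N at the grip), and only with a station exactly in line
- lever_grip (a point): middle of the lever's orange handle, 80 mm out from the hinge; the handle is 16 mm wide (along the hinge), 10 mm thick, from 28 to 98 mm out from the hinge
- lever_hinge (a point): axis of the lock lever, which runs along this point's y; 105 mm from the carousel's axis towards the base's -x, 30 mm above the desk
- front_spot (a point): the tray's front place, next to the lock lever, 70 mm from the carousel's axis, at the tray's top face; fixed to the base
- red_polish: red nail-polish bottle with a cap of the same colour, 32 mm across, 80 mm high, 60 g, standing loose in a 35 mm square pocket (14 mm deep) of the tray, 70 mm from its axis; origin at the centre of its underside
- blue_polish: blue nail-polish bottle with a cap of the same colour, 32 mm across, 80 mm high, 60 g, standing loose in a 35 mm square pocket (14 mm deep) of the tray, 70 mm from its axis; origin at the centre of its underside
- white_polish: white nail-polish bottle with a cap of the same colour, 32 mm across, 80 mm high, 60 g, standing loose in a 35 mm square pocket (14 mm deep) of the tray, 70 mm from its axis; origin at the centre of its underside
- green_polish: green nail-polish bottle with a cap of the same colour, 32 mm across, 80 mm high, 60 g, standing loose in a 35 mm square pocket (14 mm deep) of the tray, 70 mm from its axis; origin at the centre of its underside
- black_polish: black nail-polish bottle with a cap of the same colour, 32 mm across, 80 mm high, 60 g, standing loose in a 35 mm square pocket (14 mm deep) of the tray, 70 mm from its axis; origin at the centre of its underside
- yellow_polish: yellow nail-polish bottle with a cap of the same colour, 32 mm across, 80 mm high, 60 g, standing loose in a 35 mm square pocket (14 mm deep) of the tray, 70 mm from its axis; origin at the centre of its underside
- cream_jar: cream jar, 68 mm across, 55 mm high, loose on the desk; origin under its centre
- lotion_bottle: clear lotion bottle, 56 mm across, 140 mm high, loose on the desk; origin under its centre
- buffer_block: blue nail buffer block 95 x 26 x 26 mm, loose on the desk, long along its x; origin under its centre
Mind the look-alikes: they are no part of the job. There is more than one size of the red_polish; the job needs the largest.

How it is judged:
On the way, in this order (a step that is already met when the one before it is completed fails the run):
1. the release button is pressed by the fingers (value of joint release_button above 0.002 m and contact force between the fingers and release_button above 0.5 N).
2. the lock lever has dropped (value of joint lock_lever above 0.5 rad).
3. the red bottle has come to the front place while the lever is down (horizontal distance between red_polish and front_spot below 0.008 m and value of joint lock_lever above 0.5 rad), for 0.1 s.
At the end, for the whole second after the job is handed in: The red bottle stands within 8 mm of the front place beside the lever, the lock lever is up and latched (within 0.15 rad of its stop), the button is out again, the carousel is at rest, and all six bottles stand upright (within 0.15 rad) in their pockets on the tray (horizontal distance between red_polish and front_spot below 0.008 m and value of joint lock_lever below 0.15 rad and velocity of joint carousel between -0.05 and 0.05 rad/s and value of joint release_button below 0.0015 m and angle between each of red_polish, blue_polish, white_polish, green_polish, black_polish, yellow_polish's own z axis and vertical below 0.15 rad and z of red_polish in the frame of base between 0.068 and 0.085 m and z of blue_polish in the frame of base between 0.068 and 0.085 m and z of white_polish in the frame of base between 0.068 and 0.085 m and z of green_polish in the frame of base between 0.068 and 0.085 m and z of black_polish in the frame of base between 0.068 and 0.085 m and z of yellow_polish in the frame of base between 0.068 and 0.085 m); the robot touches nothing.
It fails at once if a polish bottle falls over or leaves the tray (angle between any of red_polish, blue_polish, white_polish, green_polish, black_polish, yellow_polish's own z axis and vertical above 0.5 rad or height (world z) of any of red_polish, blue_polish, white_polish, green_polish, black_polish, yellow_polish below 0.05 m).
It fails at once if the cream jar, lotion bottle or buffer block is knocked away (more than 30 mm) (distance of any of cream_jar, lotion_bottle, buffer_block from where it was at the start of the episode above 0.03 m).
It also fails if it takes over 69 s, if anything falls off the work surface, if the arm or the gripper's body presses on something with over 40 N, if the wrist force passes 120 N, or if a joint passes its speed limit or range.

## Working session

There is one attempt and no reset: what is moved stays moved. The work goes in short steps, Python scripts to look and compute and a tool call to move; the robot and the scene stay as the last step left them, time stands still between calls to the robot, and variables do not carry over. Pictures are saved under pics/ and viewed, at most 10 in all, crops included, and the job is handed in when it is done.

Besides the shell and the picture viewer there is one more tool, called after "Emit:" in YAML: its name, and indented under it one key for each argument. arm_command: Moves the arm, as the interface text tells. Its arguments: {"type":"object","properties":{"increments":{"type":"array"},"hand":{"type":"number"},"force":{"type":"number"}},"required":["increments"]}

```bash
mkdir -p pics; cat > h.py <<'E'
import numpy as np,cv2
from cell import r,viewer,ticket
def cap(n):
    p,d=viewer.camera(n); i=viewer.camera_info(n); return p,d,i
def world(d,i):
    R=cv2.Rodrigues(np.array(i['rvec'],float))[0]; t=np.array(i['tvec'],float).ravel()
    v,u=np.mgrid[0:d.shape[0],0:d.shape[1]]
    P=np.stack([(u-i['cx'])/i['fx']*d,(v-i['cy'])/i['fy']*d,d],-1)
    return (P-t)@R
def save(n,p): cv2.imwrite('pics/'+n+'.png',p[...,::-1])
E
python3 - <<'E'
from h import *
for n in('scene','top'):
    p,d,i=cap(n); save(n+'0',p); np.savez(n+'0.npz',p=p,w=world(d,i),d=d); print(i)
print(r.observe())
E
```

```text
{'fx': 452.3543096607662, 'fy': 452.3543096607662, 'cx': 321.7852642439512, 'cy': 192.5523311343801, 'rvec': array([ 1.29982043,  2.21020376, -0.98291463]), 'tvec': array([ 0.26952206, -0.24642021,  1.61323086])}
{'fx': 369.35508908630993, 'fy': 369.35508908630993, 'cx': 322.04542558966773, 'cy': 201.96407186888902, 'rvec': array([ 2.12991652, -2.18071286,  0.10741588]), 'tvec': array([0.06807599, 0.61334922, 1.13703518])}
{'clock': 0.1, 'qpos': array([ 1.12600123e+00,  3.42658978e-01,  1.52488373e+00, -9.55194133e-06,
        1.27538080e+00, -1.46010586e-01]), 'joint_vel': array([-0.00084283, -0.00251481, -0.00104609,  0.00063936, -0.000526  ,
        0.00229   ]), 'joint_efforts': array([ 2.36665393e-03, -4.31997728e+01, -2.44696230e+01,  7.20825372e-02,
        5.24606660e-02, -6.51111532e-05]), 'tcp_pos': array([0.15436764, 0.50141298, 0.20902457]), 'orientation': array([ 1.48835774e-01,  9.88861704e-01, -6.37937826e-04, -1.89353523e-04]), 'force': array([-0.91946391,  0.90270314,  0.73511633]), 'moment': array([-0.00159592,  0.00875836,  0.01371232]), 'gripper_force': 0.0, 'opening': 1.0001169828254495}
```

View pics/scene0.png

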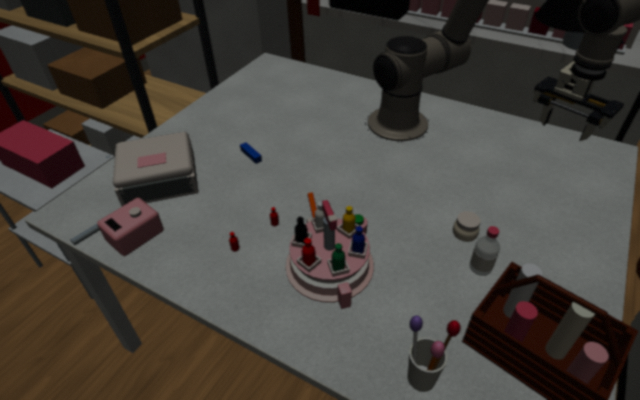

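View pics/top0.png

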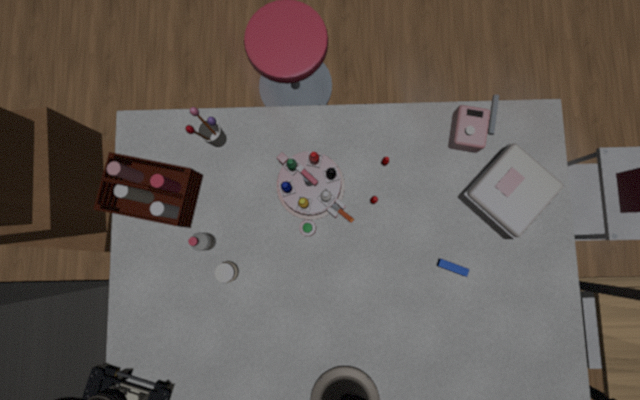

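Red candidates in the top picture: the tray bottle (314,157) and two small loose bottles at (385,160) and (374,199). The scene view shows the same three at (309,252), (234,241) and (274,215). The tray one looks largest. The green button is at (308,228) and the green bottle at (291,164). The lever points to (345,214). Next I'll measure and crop.

```bash
python3 - <<'E'
from h import *
z=np.load('top0.npz');p,w=z['p'],z['w']
c=p[130:250,260:400]; g=np.clip(c.astype(float)*1.5,0,255).astype(np.uint8)
a=cv2.resize(g,(700,600),interpolation=cv2.INTER_CUBIC); save('crop0',a)
hsv=cv2.cvtColor(p,cv2.COLOR_RGB2HSV);H,S,V=[hsv[...,k].astype(int) for k in range(3)]
win=np.zeros(H.shape,bool);win[140:245,265:400]=1
def rep(n,m):
    k,l,st,ce=cv2.connectedComponentsWithStats((m&win).astype(np.uint8))
    for j in range(1,k):
        if st[j,4]>=8:
            q=w[l==j]; print(n,ce[j].round(1),st[j,4],'med',np.median(q,0).round(4),'zmax',q[:,2].max().round(3),'mn',q.min(0).round(3),'mx',q.max(0).round(3))
rep('red',((H<5)|(H>175))&(S>190)); rep('green',(H>45)&(H<85)&(S>90)); rep('orange',(H>5)&(H<18)&(S>150));rep('yellow',(H>18)&(H<35)&(S>120));rep('blue',(H>100)&(H<130)&(S>120))
rep('zbar',(w[...,2]>.185)); rep('black',(V<40)&(S<120)); rep('caps',(w[...,2]>.14)&(w[...,2]<.165))
# tray ring / base
for lo,hi in((.068,.08),(.034,.045)):
    m=(w[...,2]>lo)&(w[...,2]<hi)&win; (cx,cy),rad=cv2.minEnclosingCircle(w[m][:,:2].astype(np.float32)); print(lo,cx,cy,rad)
zz=w[380:400,250:290]
E
```

```text
red [315.8 156.2] 10 med [0.7385 0.0668 0.1341] zmax 0.157 mn [0.732 0.064 0.12 ] mx [0.744 0.075 0.157]
red [384.9 160.7] 26 med [ 0.741  -0.1497  0.0434] zmax 0.066 mn [ 0.735 -0.156  0.022] mx [ 0.747 -0.144  0.066]
red [372.8 199.8] 18 med [ 0.6164 -0.1065  0.042 ] zmax 0.062 mn [ 0.611 -0.113  0.027] mx [ 0.623 -0.102  0.062]
green [291. 164.] 59 med [0.7172 0.1413 0.1327] zmax 0.158 mn [0.709 0.13  0.104] mx [0.726 0.154 0.158]
green [307.  227.4] 55 med [0.5355 0.1019 0.0527] zmax 0.056 mn [0.523 0.089 0.047] mx [0.545 0.114 0.056]
orange [345.4 215.2] 47 med [ 0.568  -0.0186  0.0804] zmax 0.1 mn [ 0.551 -0.036  0.056] mx [0.586 0.001 0.1  ]
yellow [303.  202.5] 73 med [0.6023 0.1065 0.1326] zmax 0.16 mn [0.592 0.096 0.105] mx [0.614 0.12  0.16 ]
blue [286.  186.6] 72 med [0.6501 0.1559 0.1318] zmax 0.159 mn [0.641 0.145 0.103] mx [0.662 0.17  0.159]
zbar [307.  173.9] 159 med [0.6746 0.0911 0.1982] zmax 1.2 mn [0.481 0.038 0.186] mx [0.704 0.119 1.2  ]
black [330.6 173.2] 63 med [0.6877 0.0269 0.1313] zmax 0.158 mn [0.679 0.012 0.099] mx [0.701 0.036 0.158]
caps [313.5 154. ]
[... 152 characters left out ...]
0.717 0.133 0.142] mx [0.732 0.148 0.158]
caps [331.1 169.9] 31 med [0.6933 0.024  0.1541] zmax 0.158 mn [0.686 0.015 0.14 ] mx [0.702 0.03  0.158]
caps [307.  180.9] 8 med [0.6618 0.0925 0.16  ] zmax 0.165 mn [0.661 0.088 0.142] mx [0.667 0.102 0.165]
caps [284.7 184. ] 30 med [0.6559 0.1574 0.153 ] zmax 0.159 mn [0.648 0.152 0.14 ] mx [0.665 0.166 0.159]
caps [325.7 193.4] 29 med [0.6264 0.0402 0.1539] zmax 0.157 mn [0.619 0.034 0.144] mx [0.633 0.049 0.157]
caps [302.6 200.4] 29 med [0.6076 0.1065 0.1537] zmax 0.16 mn [0.6   0.1   0.143] mx [0.614 0.115 0.16 ]
0.068 0.6534866094589233 0.07182682305574417 0.12663520872592926
0.034 0.6799953579902649 0.014983421191573143 0.19203467667102814
```

View pics/crop0.png

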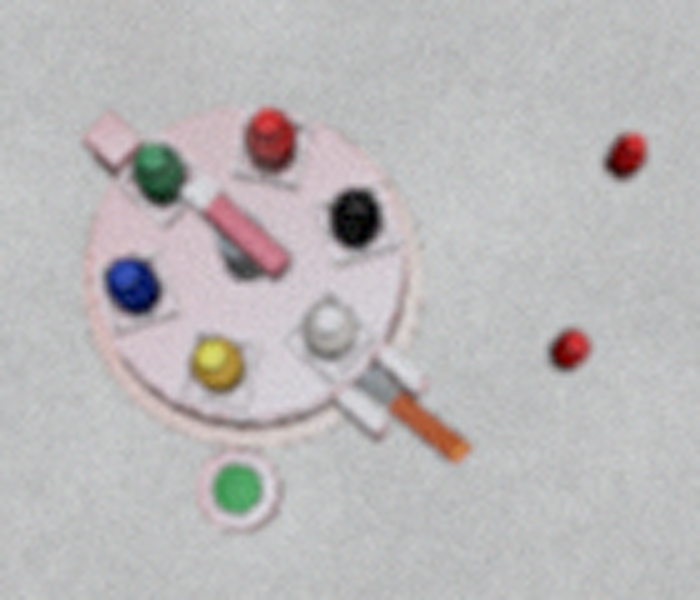

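The crop shows three red bottles: the tray bottle at (270,138), and two clearly smaller loose ones at (628,155) and (570,350). I choose the tray bottle, two stations clockwise from the front place where white stands. The axis is at about (0.6745, 0.0905), so the turn is -120°.

I'll move with closed fingers to above the button first.

Emit:
arm_command:
  increments:
    - [[0.94,-1,0],0.157]
    - [[0.94,-1,0],0.157]
    - [[0.94,-1,0],0.157]
    - [[0.94,-1,0],0.157]
    - [[0.94,-1,0],0.157]
    - [[0.94,-1,0],0.157]
    - [[0.94,-1,0],0.157]
    - [[0.94,-1,0],0.157]
    - [[0.94,-1,0],0.157]
    - [[0.94,-1,0],0.157]
    - [[0.94,-1,0],0.157]
    - [[0.94,-1,0],0.157]
    - [[0.94,-1,0],0.157]
    - [[0.94,-1,0],0.157]
    - [[0.94,-1,0],0.157]
    - [[0.94,-1,0],0.157]
    - [[0,0,0],0]
    - [[0,0,0],0]
  hand: 1
  force: 10

```text
clock: 1.6
tcp_pos: [0.531, 0.1004, 0.2087]
orientation: [0.0, 1.0, 0.0, -0.001]
force: [-1.0, -0.3, -0.6]
opening: 0.003
gripper_force: 0.0
```

Emit:
arm_command:
  increments:
    - [[0,0,-1],0]
    - [[0,0,-1],0]
    - [[0,0,-1],0]
    - [[0,0,-1],0]
    - [[0,0,-1],0]
    - [[0,0,-0.32],0]
    - [[0,0,-0.08],0]
    - [[0,0,-0.08],0]
    - [[0,0,-0.08],0]
    - [[0,0,-0.08],0]
    - [[0,0,-0.06],0]
    - [[0,0,0],0]

```text
clock: 2.6
tcp_pos: [0.5307, 0.1018, 0.0676]
orientation: [-0.001, 1.0, 0.0, 0.0]
force: [0.0, -0.4, -0.2]
opening: 0.006
gripper_force: 0.0
```

```bash
python3 - <<'E'
from h import *
p,d,i=cap('scene');save('s1',cv2.resize(np.clip(p[150:320,240:440].astype(float)*1.5,0,255).astype(np.uint8),(700,595),interpolation=cv2.INTER_CUBIC));print(r.observe()['force'],r.observe()['tcp_pos'])
E
```

```text
[-0.64894443 -0.11343643 -0.11491852] [0.53076335 0.10174826 0.06760206]
```

View pics/s1.png

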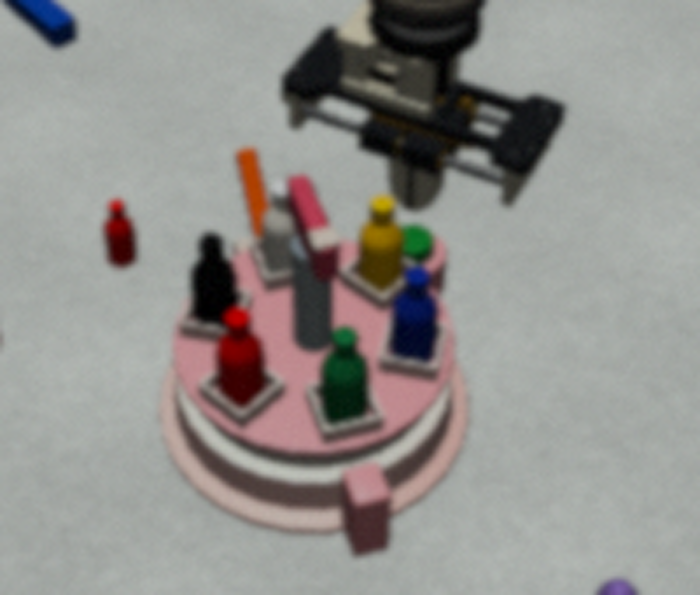

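The gripper shows at (415,190), short of the button at (415,240). I'll check where the fingertips really are against the calibration.

```bash
python3 - <<'E'
from h import *
for n in('scene','top'):
    p,d,i=cap(n);w=world(d,i)
    pr=lambda P:cv2.projectPoints(np.array([P],float),i['rvec'],i['tvec'],np.array([[i['fx'],0,i['cx']],[0,i['fy'],i['cy']],[0,0,1]]),None)[0].ravel().round(1)
    print(n,'tip',pr((.531,.102,.05)),'button',pr((.5355,.1019,.052)),'axisbar',pr((.6745,.0905,.198)))
    if n=='scene':
        for v in range(190,228,3): print(v,w[v,358].round(3),w[v,352].round(3),p[v,358])
        q=cv2.cvtColor(p,cv2.COLOR_RGB2HSV).astype(int); m=(q[...,0]>45)&(q[...,0]<85)&(q[...,1]>90); m[:,:340]=0;m[230:]=0
        print(np.argwhere(m).mean(0),np.median(w[m],0))
print(r.observe()['force'],r.observe()['tcp_pos'])
E
```

```text
scene tip [358.  217.1] button [357.2 217.7] axisbar [327.7 209.5]
190 [0.56  0.111 0.175] [0.565 0.098 0.173] [13 14 17]
193 [0.567 0.115 0.172] [0.566 0.098 0.164] [8 8 7]
196 [0.567 0.115 0.163] [0.54  0.086 0.127] [2 5 3]
199 [0.541 0.104 0.125] [0.543 0.088 0.12 ] [25 25 21]
202 [0.544 0.106 0.118] [0.542 0.088 0.109] [29 28 25]
205 [0.543 0.106 0.107] [0.542 0.088 0.098] [32 31 27]
208 [0.541 0.105 0.094] [0.462 0.051 0.001] [35 34 31]
211 [0.464 0.072 0.   ] [0.475 0.058 0.003] [100 104 100]
214 [0.521 0.097 0.05 ] [0.603 0.118 0.133] [58 88 63]
217 [0.533 0.103 0.052] [0.608 0.12  0.129] [ 7 73 24]
220 [0.543 0.108 0.053] [0.614 0.123 0.125] [10 76 27]
223 [0.549 0.111 0.048] [0.614 0.124 0.115] [17 37 21]
226 [0.649 0.156 0.154] [0.611 0.123 0.101] [37 44 74]
[ 80.3385214  484.29182879] [-0.15903366  0.36935792  0.25811358]
top tip [307.  228.6] button [307.  227.1] axisbar [307.2 174.1]
[-0.39953988  0.32354795 -0.28612367] [0.53072218 0.10171643 0.06747123]
```

The images put the fingertips at about z 0.088, not the 0.050 the state gives. There is no contact force either, so I'll lower in small steps and watch the force.

Emit:
arm_command:
  increments:
    - [[0,0,-0.06],0]
    - [[0,0,-0.06],0]
    - [[0,0,-0.06],0]
    - [[0,0,0],0]

```text
clock: 3.08
tcp_pos: [0.5303, 0.1017, 0.0622]
orientation: [-0.001, 1.0, 0.0, -0.0]
force: [0.1, -0.1, 1.0]
opening: 0.003
gripper_force: 0.0
```

```bash
cat >> h.py <<'E'
def tip():
    "lowest finger point above the button column, from the scene camera"
    p,d,i=cap('scene');w=world(d,i);s=p.astype(int)
    m=(s.max(2)<45)&(s.max(2)-s.min(2)<12)&(np.abs(w[...,0]-.54)<.014)&(np.abs(w[...,1]-.1)<.025)&(w[...,2]>.04)&(w[...,2]<.15)
    o=r.observe(); print('tip z',np.percentile(w[m][:,2],[1,5]),m.sum(),o['force'],o['tcp_pos'],o['joint_efforts'],o['qpos'],o['opening'])
E
python3 -c "
from h import *;tip()"
```

```text
tip z [0.08386584 0.08928961] 116 [-0.23727036  0.09858029  0.83470804] [0.53037034 0.10172638 0.06239757] [-7.16373805e-03 -4.75293660e+01 -1.93889022e+01 -2.67775316e-02
  6.06646179e-02  5.39173629e-05] [ 4.74888655e-02  5.30506054e-01  1.67291486e+00  1.27507758e-04
  9.38666924e-01 -1.52597254e+00] 0.006261498782102961
```

```bash
python3 - <<'E'
from h import *
z=np.load('scene0.npz');w=z['w'];p=z['p']
m=(np.abs(w[...,0]-.155)<.06)&(np.abs(w[...,1]-.502)<.09)&(w[...,2]>.1)&(w[...,2]<.45)
q=w[m]; 
for lo in np.arange(.17,.36,.01):
    k=q[(q[:,2]>=lo)&(q[:,2]<lo+.01)]
    if len(k): print(lo.round(2),len(k),k.min(0).round(3),k.max(0).round(3))
p,d,i=cap('scene');w=world(d,i)
m=(np.abs(w[...,0]-.53)<.06)&(np.abs(w[...,1]-.1)<.11)&(w[...,2]>.06)&(w[...,2]<.3)&(p.max(2)<60);q=w[m];print()
for lo in np.arange(.06,.25,.01):
    k=q[(q[:,2]>=lo)&(q[:,2]<lo+.01)]
    if len(k): print(lo.round(2),len(k),k.min(0).round(3),k.max(0).round(3))
E
```

```text
0.22 7 [0.141 0.448 0.226] [0.178 0.547 0.229]
0.23 44 [0.131 0.439 0.23 ] [0.184 0.557 0.24 ]
0.24 59 [0.132 0.437 0.24 ] [0.186 0.563 0.25 ]
0.25 66 [0.133 0.436 0.25 ] [0.185 0.563 0.26 ]
0.26 67 [0.133 0.436 0.26 ] [0.186 0.563 0.27 ]
0.27 70 [0.13  0.435 0.27 ] [0.186 0.563 0.28 ]
0.28 27 [0.139 0.435 0.28 ] [0.186 0.559 0.29 ]
0.29 62 [0.127 0.412 0.29 ] [0.214 0.592 0.3  ]
0.3 251 [0.137 0.412 0.3  ] [0.214 0.578 0.31 ]
0.31 266 [0.143 0.412 0.31 ] [0.215 0.59  0.32 ]
0.32 276 [0.138 0.413 0.32 ] [0.215 0.592 0.33 ]
0.33 728 [0.098 0.412 0.33 ] [0.215 0.592 0.34 ]
0.34 159 [0.136 0.445 0.34 ] [0.186 0.524 0.35 ]
0.35 134 [0.136 0.446 0.35 ] [0.187 0.523 0.36 ]

0.08 12 [0.538 0.093 0.084] [0.59  0.121 0.09 ]
0.09 26 [0.525 0.087 0.091] [0.544 0.117 0.099]
0.1 41 [0.52  0.086 0.1  ] [0.544 0.119 0.11 ]
0.11 41 [0.523 0.086 0.11 ] [0.543 0.119 0.12 ]
0.12 20 [0.534 0.084 0.12 ] [0.543 0.12  0.126]
0.14 14 [0.523 0.02  0.143] [0.565 0.187 0.15 ]
0.15 113 [0.503 0.017 0.15 ] [0.569 0.187 0.16 ]
0.16 274 [0.498 0.013 0.16 ] [0.569 0.193 0.17 ]
0.17 169 [0.498 0.012 0.17 ] [0.569 0.195 0.18 ]
0.18 725 [0.496 0.007 0.18 ] [0.57  0.196 0.19 ]
0.19 141 [0.5   0.009 0.19 ] [0.566 0.196 0.2  ]
0.2 97 [0.505 0.051 0.2  ] [0.555 0.117 0.21 ]
0.21 82 [0.509 0.051 0.21 ] [0.555 0.118 0.22 ]
0.22 33 [0.532 0.054 0.22 ] [0.557 0.117 0.229]
0.23 38 [0.552 0.054 0.23 ] [0.569 0.118 0.24 ]
0.24 71 [0.531 0.054 0.24 ] [0.572 0.138 0.25 ]
```

Both views give tip z ≈ reported TCP z + 0.021, constant. The reported TCP therefore sits about 38 mm below the true one, and I'll plan with that offset. Contact with the button should come at a reported z of about 0.031.

Emit:
arm_command:
  increments:
    - [[0,0,-0.5],0]
    - [[0,0,-0.5],0]
    - [[0,0,-0.08],0]
    - [[0,0,-0.08],0]
    - [[0,0,-0.08],0]
    - [[0,0,-0.08],0]
    - [[0,0,0],0]

```text
clock: 3.77
tcp_pos: [0.5308, 0.1018, 0.0301]
orientation: [-0.001, 1.0, 0.0, 0.0]
force: [-1.4, 0.6, 3.3]
opening: -0.001
gripper_force: 1.8
```

Contact is as predicted (3.3 N). I'll press on.

Emit:
arm_command:
  increments:
    - [[0,0,-0.06],0]
    - [[0,0,-0.06],0]
    - [[0,0,-0.04],0]
    - [[0,0,0],0]

```text
clock: 4.1
tcp_pos: [0.5309, 0.1018, 0.0288]
orientation: [-0.001, 1.0, 0.0, 0.001]
force: [-8.5, -1.3, 27.1]
opening: 0.004
gripper_force: 13.4
```

```bash
python3 - <<'E'
from h import *
p,d,i=cap('scene');w=world(d,i);q=cv2.cvtColor(p,cv2.COLOR_RGB2HSV).astype(int)
m=(q[...,0]>5)&(q[...,0]<18)&(q[...,1]>150);m[:180]=0;m[240:]=0;m[:,:290]=0;m[:,340:]=0
print(m.sum(),w[m].min(0).round(3),w[m].max(0).round(3));print(r.observe()['force'])
E
```

```text
78 [ 0.536 -0.05   0.037] [0.703 0.037 0.126]
[-9.17482693 -0.94394866 26.98120647]
```

Emit:
arm_command:
  increments:
    - [[0,0,1],0]
    - [[0,0,1],0]
    - [[0,0,1],0]
    - [[0,0,1],0]
    - [[0,0,1],0]
    - [[0,0,1],0]
    - [[0,0,1],0]
    - [[0,0,0.16],0]
    - [[0,0,0],0]
  hand: 0

```text
clock: 4.9
tcp_pos: [0.5315, 0.1018, 0.2064]
orientation: [-0.001, 1.0, 0.0, 0.002]
force: [1.3, 0.5, -0.3]
opening: 0.493
gripper_force: 0.0
```

```bash
python3 - <<'E'
from h import *
z=np.load('top0.npz');p,w=z['p'],z['w']
m=(w[...,2]>.188)&(w[...,2]<.21)&(np.abs(w[...,0]-.6745)<.05)&(np.abs(w[...,1]-.09)<.05)
print(cv2.minAreaRect((w[m][:,:2]*1000).astype(np.float32)),w[m].mean(0),m.sum())
p,d,i=cap('scene');w=world(d,i);q=cv2.cvtColor(p,cv2.COLOR_RGB2HSV).astype(int)
m=(q[...,0]>5)&(q[...,0]<18)&(q[...,1]>150)&(w[...,0]<.6)&(w[...,1]<.02)&(w[...,0]>.5)&(w[...,1]>-.08)
print(m.sum(),w[m].min(0).round(3),w[m].max(0).round(3))
p,d,i=cap('top');w=world(d,i);q=cv2.cvtColor(p,cv2.COLOR_RGB2HSV).astype(int)
m=(q[...,0]>5)&(q[...,0]<18)&(q[...,1]>150)&(w[...,0]<.6)&(w[...,1]<.02)&(w[...,0]>.5)&(w[...,1]>-.08)
print(m.sum(),w[m].min(0).round(3),w[m].max(0).round(3),cv2.minAreaRect((w[m][:,:2]*1000).astype(np.float32)));print(r.observe()['force'],r.observe()['tcp_pos'])
E
```

```text
((675.6429443359375, 91.17684936523438), (71.98173522949219, 16.347000122070312), 44.651214599609375) [0.67499503 0.09108459 0.19778951] 156
73 [ 0.534 -0.05   0.035] [ 0.581 -0.008  0.045]
56 [ 0.536 -0.051  0.03 ] [ 0.581 -0.008  0.046] ((556.9078979492188, -28.26040267944336), (62.16382598876953, 9.039896965026855), 43.5699577331543)
[-0.13655647  0.88181381 -0.54658109] [0.52998929 0.1017144  0.20365091]
```

The lever is down: handle z is 0.03–0.046, along 45°. Now I'll grasp the bar at (0.675, 0.091), yaw 45°.

Emit:
arm_command:
  increments:
    - [[0.72,-0.055,0],0.827]
    - [[0.72,-0.055,0],0.827]
    - [[0.72,-0.055,0],0.827]
    - [[0.72,-0.055,0],0.827]
    - [[0.72,-0.055,0],0.827]
    - [[0.72,-0.055,0],0.827]
    - [[0.72,-0.055,0],0.827]
    - [[0.72,-0.055,0],0.827]
    - [[0,0,0],0]
    - [[0,0,-0.72],0]
    - [[0,0,-0.72],0]
    - [[0,0,-0.72],0]
    - [[0,0,0],0]
    - [[0,0,0],0]

```text
clock: 6.17
tcp_pos: [0.6731, 0.0908, 0.1486]
orientation: [-0.387, 0.922, 0.001, -0.002]
force: [-0.2, -0.5, 0.3]
opening: 0.501
gripper_force: 0.0
```

```bash
python3 - <<'E'
from h import *
o=r.observe();print(o['qpos'].round(3),o['tcp_pos'],o['force'])
p,d,i=cap('scene');save('s2',cv2.resize(np.clip(p[150:320,240:440].astype(float)*1.5,0,255).astype(np.uint8),(700,595),interpolation=cv2.INTER_CUBIC))
E
```

```text
[ 0.021  0.679  1.125  0.     1.342 -2.345] [0.6730883  0.09080012 0.14858439] [-0.24383435 -0.49870066  0.29364103]
```

View pics/s2.png

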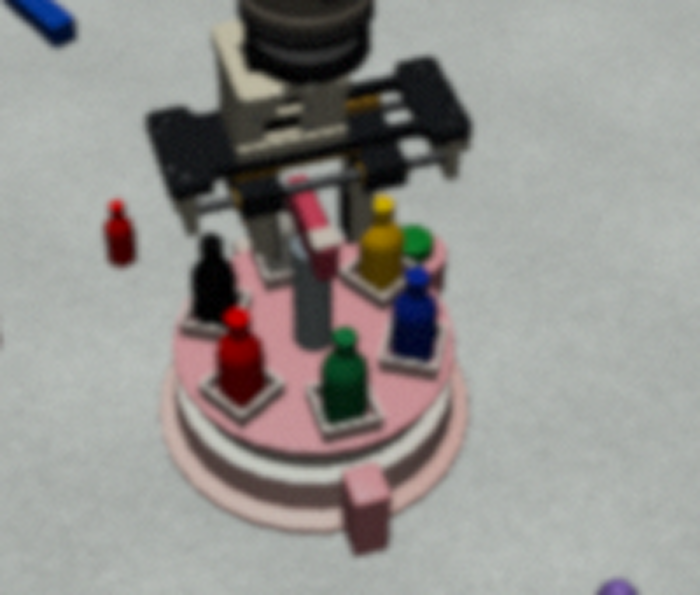

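The fingers straddle the bar at (315,215) with no contact force. Closing.

Emit:
arm_command:
  increments:
    - [[0,0,0],0]
    - [[0,0,0],0]
    - [[0,0,0],0]
    - [[0,0,0],0]
    - [[0,0,0],0]
    - [[0,0,0],0]
  hand: 1
  force: 50

```text
clock: 6.72
tcp_pos: [0.673, 0.0924, 0.1512]
orientation: [-0.388, 0.922, 0.002, -0.001]
force: [-7.5, 5.8, 4.6]
opening: 0.172
gripper_force: 50.0
```

Emit:
arm_command:
  increments:
    - [[0,0,0],-0.44]
    - [[0,0,0],-0.44]
    - [[0,0,0],-0.44]
    - [[0,0,0],-0.44]
    - [[0,0,0],-0.44]
    - [[0,0,0],-0.44]
    - [[0,0,0],-0.44]
    - [[0,0,0],-0.44]
    - [[0,0,0],-0.44]
    - [[0,0,0],-0.44]
    - [[0,0,0],-0.44]
    - [[0,0,0],-0.44]
    - [[0,0,0],-0.44]
    - [[0,0,0],-0.44]
    - [[0,0,0],-0.44]
    - [[0,0,0],-0.44]
    - [[0,0,0],-0.44]
    - [[0,0,0],-0.44]
    - [[0,0,0],-0.44]
    - [[0,0,0],-0.44]

```text
clock: 8.38
tcp_pos: [0.6725, 0.0942, 0.1512]
orientation: [0.13, 0.992, 0.002, -0.002]
force: [-7.1, 8.9, 4.2]
opening: 0.173
gripper_force: 50.1
```

```bash
cat >> h.py <<'E'
def red():
    "red tray bottle and lever positions from scene camera"
    p,d,i=cap('scene');w=world(d,i);q=cv2.cvtColor(p,cv2.COLOR_RGB2HSV).astype(int);o=r.observe()
    A=np.array([.675,.091])
    near=(np.hypot(w[...,0]-A[0],w[...,1]-A[1])<.1)&(w[...,2]>.08)&(w[...,2]<.16)
    for n,m in(('red',((q[...,0]<5)|(q[...,0]>175))&(q[...,1]>190)),('green',(q[...,0]>45)&(q[...,0]<85)&(q[...,1]>120)),('yel',(q[...,0]>18)&(q[...,0]<35)&(q[...,1]>120)),('blue',(q[...,0]>105)&(q[...,0]<130)&(q[...,1]>120))):
        m=m&near
        if m.sum()>5:
            c=np.median(w[m],0); print(n,m.sum(),c.round(3),'ang',np.degrees(np.arctan2(c[1]-A[1],c[0]-A[0])).round(1))
    print(o['clock'],o['tcp_pos'].round(4),o['orientation'].round(3),o['force'].round(1),o['moment'].round(2),o['opening'],o['gripper_force'])
    return p
E
python3 -c "
from h import *
p=red();save('s3',cv2.resize(np.clip(p[150:320,240:440].astype(float)*1.5,0,255).astype(np.uint8),(700,595)))"
```

```text
red 180 [0.702 0.031 0.123] ang -65.6
green 204 [0.75  0.082 0.126] ang -6.5
yel 256 [0.664 0.163 0.125] ang 98.6
blue 233 [0.731 0.149 0.125] ang 45.8
8.4333 [0.6726 0.0942 0.1512] [ 0.131  0.991  0.002 -0.002] [-8.   9.4  4.4] [1.33 1.03 0.31] 0.17005243372168832 50.03469944000244
```

View pics/s3.png

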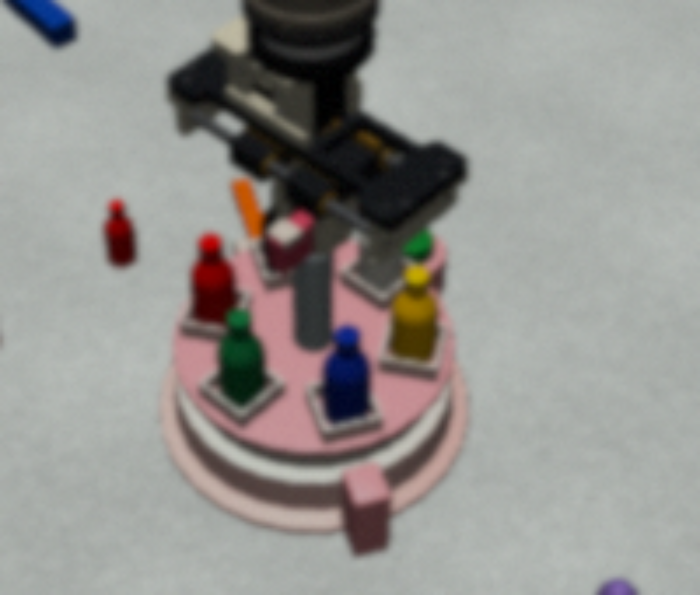

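The tray has turned one station: red is now at (212,280), where black was. All bottles are upright. Next click.

Emit:
arm_command:
  increments:
    - [[0,0,0],-0.44]
    - [[0,0,0],-0.44]
    - [[0,0,0],-0.44]
    - [[0,0,0],-0.44]
    - [[0,0,0],-0.44]
    - [[0,0,0],-0.44]
    - [[0,0,0],-0.44]
    - [[0,0,0],-0.44]
    - [[0,0,0],-0.44]
    - [[0,0,0],-0.44]
    - [[0,0,0],-0.44]
    - [[0,0,0],-0.44]
    - [[0,0,0],-0.44]
    - [[0,0,0],-0.44]
    - [[0,0,0],-0.44]
    - [[0,0,0],-0.44]
    - [[0,0,0],-0.44]
    - [[0,0,0],-0.44]
    - [[0,0,0],-0.44]
    - [[0,0,0],-0.44]

```text
clock: 10.1
tcp_pos: [0.6739, 0.0954, 0.1513]
orientation: [0.611, 0.791, 0.002, -0.002]
force: [-1.7, 13.8, 2.9]
opening: 0.173
gripper_force: 50.1
```

Emit:
arm_command:
  increments:
    - [[0,0,0],0]
    - [[0,0,0],0]
    - [[0,0,0],0]
    - [[0,0,0],0]
    - [[0,0,0],0]
    - [[0,0,0],0]
    - [[0,0,0],0]
    - [[0,0,0],0]
  hand: 0

```text
clock: 10.77
tcp_pos: [0.6746, 0.0906, 0.1506]
orientation: [0.611, 0.791, 0.0, 0.0]
force: [0.2, -0.4, 0.4]
opening: 0.5
gripper_force: 0.0
```

Emit:
arm_command:
  increments:
    - [[0,0,0.5],0]
    - [[0,0,1],0]
    - [[0,0,1],0]
    - [[0,0,0],0]
    - [[0,0,0],0]

```text
clock: 11.18
tcp_pos: [0.6754, 0.0908, 0.2151]
orientation: [0.611, 0.791, 0.001, 0.002]
force: [-0.3, -1.1, -0.4]
opening: 0.501
gripper_force: 0.0
```

```bash
python3 -c "
from h import *
p=red()
p,d,i=cap('top');w=world(d,i)
m=(w[...,2]>.142)&(w[...,2]<.162)&(np.hypot(w[...,0]-.675,w[...,1]-.091)<.09)
k,l,st,ce=cv2.connectedComponentsWithStats(m.astype(np.uint8))
for j in range(1,k):
  if st[j,4]>5: print(ce[j].round(),w[l==j].mean(0).round(4),p[l==j].mean(0).round())
"
```

```text
red 35 [0.64  0.048 0.104] ang -129.2
green 196 [0.701 0.032 0.125] ang -66.5
yel 261 [0.732 0.147 0.124] ang 44.5
blue 240 [0.751 0.081 0.125] ang -7.2
11.2333 [0.6746 0.0907 0.2133] [0.611 0.791 0.    0.   ] [ 0.3  0.3 -0.2] [-0.08  0.06 -0.04] 0.495349127452408 0.0
[333. 170.] [0.6935 0.0175 0.1535] [51. 82. 63.]
[285. 184.] [0.6571 0.1577 0.1544] [140. 139. 141.]
```

The bottle angles match the station positions to within about 1°, so the red bottle is clicked in at the front. Now the lever: its handle grip is at (0.544, -0.040, 0.040), and the fingers should close along -45°.

Emit:
arm_command:
  increments:
    - [[-0.58,-0.58,0],-0.963]
    - [[-0.58,-0.58,0],-0.963]
    - [[-0.58,-0.58,0],-0.963]
    - [[-0.58,-0.58,0],-0.963]
    - [[-0.58,-0.58,0],-0.963]
    - [[-0.58,-0.58,0],-0.963]
    - [[-0.58,-0.58,0],-0.963]
    - [[-0.58,-0.58,0],-0.963]
    - [[-0.58,-0.58,0],-0.963]
    - [[0,0,0],0]
    - [[0,0,0],0]

```text
clock: 12.2
tcp_pos: [0.5433, -0.0401, 0.2124]
orientation: [0.924, 0.383, -0.001, -0.001]
force: [0.4, -0.1, -0.3]
opening: 0.5
gripper_force: 0.0
```

Emit:
arm_command:
  increments:
    - [[0,0,-1],0]
    - [[0,0,-1],0]
    - [[0,0,-1],0]
    - [[0,0,-1],0]
    - [[0,0,-1],0]
    - [[0,0,-0.6],0]
    - [[0,0,0],0]

```text
clock: 12.78
tcp_pos: [0.5419, -0.0384, 0.069]
orientation: [0.923, 0.384, -0.003, -0.002]
force: [0.0, -0.8, 0.3]
opening: 0.499
gripper_force: 0.0
```

```bash
python3 -c "
from h import *
p=red();save('s4',cv2.resize(np.clip(p[130:300,220:420].astype(float)*1.5,0,255).astype(np.uint8),(700,595)))"
```

```text
red 44 [0.639 0.046 0.106] ang -128.9
green 193 [0.701 0.032 0.125] ang -66.3
yel 255 [0.732 0.147 0.125] ang 44.8
blue 246 [0.75  0.081 0.125] ang -7.4
12.8333 [ 0.5431 -0.0387  0.0711] [ 0.923  0.384 -0.002 -0.001] [ 0.6 -0.1  1.2] [-0.14  0.08 -0.01] 0.5029593134547439 0.0
```

View pics/s4.png

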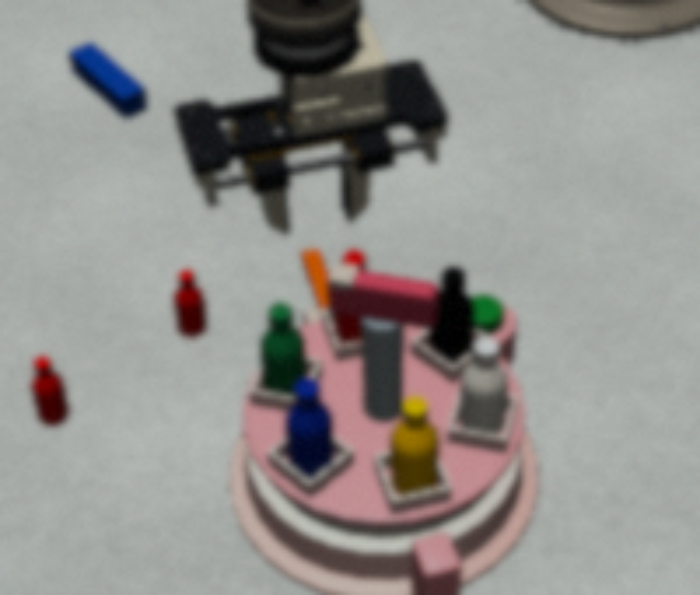

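The jaws (tips at (283,230) and (352,217)) are centred over the orange handle at (317,275). Red is at the front at (352,300), and all six bottles stand. I'll descend and grip.

Emit:
arm_command:
  increments:
    - [[0,0,-0.9],0]
    - [[0,0,-0.9],0]
    - [[0,0,-0.5],0]
    - [[0,0,-0.4],0]
    - [[0,0,0],0]
    - [[0,0,0],0]

```text
clock: 13.33
tcp_pos: [0.5447, -0.0396, 0.0062]
orientation: [0.924, 0.383, 0.0, 0.0]
force: [0.0, 0.2, 0.8]
opening: 0.502
gripper_force: 0.0
```

Emit:
arm_command:
  increments:
    - [[0,0,0],0]
    - [[0,0,0],0]
    - [[0,0,0],0]
    - [[0,0,0],0]
    - [[0,0,0],0]
    - [[0,0,0],0]
  hand: 1
  force: 20

```text
clock: 13.83
tcp_pos: [0.5444, -0.0399, 0.006]
orientation: [0.924, 0.383, 0.0, 0.0]
force: [-0.5, 0.2, 1.3]
opening: 0.169
gripper_force: 20.0
```

Emit:
arm_command:
  increments:
    - [[0.04,0.04,0.236],0]
    - [[0.04,0.04,0.236],0]
    - [[0.04,0.04,0.236],0]
    - [[0.056,0.056,0.168],0]
    - [[0.056,0.056,0.168],0]
    - [[0.056,0.056,0.168],0]
    - [[0.076,0.076,0.152],0]
    - [[0.076,0.076,0.152],0]
    - [[0.076,0.076,0.152],0]
    - [[0,0,0],0]

```text
clock: 14.67
tcp_pos: [0.5572, -0.0265, 0.0483]
orientation: [0.924, 0.383, 0.0, 0.0]
force: [-2.7, -4.4, 1.5]
opening: 0.171
gripper_force: 20.0
```

Emit:
arm_command:
  increments:
    - [[0.09,0.09,0.13],0]
    - [[0.09,0.09,0.13],0]
    - [[0.09,0.09,0.13],0]
    - [[0,0,0],0]

```text
clock: 15.0
tcp_pos: [0.5639, -0.0197, 0.0576]
orientation: [0.924, 0.383, 0.0, 0.0]
force: [-1.5, -3.9, 2.3]
opening: 0.172
gripper_force: 20.0
```

```bash
cat >> h.py <<'E'
def lever():
    for n in('scene','top'):
        p,d,i=cap(n);w=world(d,i);q=cv2.cvtColor(p,cv2.COLOR_RGB2HSV).astype(int)
        m=(q[...,0]>5)&(q[...,0]<18)&(q[...,1]>150)&(w[...,0]<.62)&(w[...,1]<.04)&(w[...,0]>.5)&(w[...,1]>-.08)&(w[...,2]>.02)&(w[...,2]<.14)
        if m.sum()>5:
            k=w[m]; s=((.6008-k[:,0])+(.0168-k[:,1]))/2**.5; print(n,m.sum(),k.min(0).round(3),k.max(0).round(3),'elev',np.degrees(np.median(np.arctan2(k[:,2]-.03,s))).round(1))
E
python3 -c "
from h import *
lever();red()"
```

```text
scene 103 [ 0.551 -0.031  0.065] [ 0.587 -0.007  0.114] elev 49.9
red 46 [0.639 0.046 0.104] ang -128.5
green 189 [0.701 0.031 0.125] ang -66.2
yel 260 [0.732 0.147 0.123] ang 44.4
blue 240 [0.751 0.082 0.125] ang -7.1
15.15 [ 0.5637 -0.02    0.0573] [ 0.924  0.383  0.    -0.   ] [-2.6 -3.5  4.2] [-0.47  0.59  0.14] 0.17210617775332537 19.9935445189476
```

Emit:
arm_command:
  increments:
    - [[0.07,0.07,0.08],0]
    - [[0.07,0.07,0.08],0]
    - [[0,0,0],0]

```text
clock: 15.4
tcp_pos: [0.5642, -0.0189, 0.0585]
orientation: [0.924, 0.383, -0.004, 0.0]
force: [-5.9, -15.8, -9.7]
opening: 0.173
gripper_force: 20.0
```

Emit:
arm_command:
  increments:
    - [[0.07,0.07,0.08],0]
    - [[0.07,0.07,0.08],0]
    - [[0,0,0],0]
    - [[0,0,0],0]

```text
clock: 15.73
tcp_pos: [0.5663, -0.0166, 0.0609]
orientation: [0.924, 0.383, -0.006, -0.0]
force: [-6.3, -19.8, -16.9]
opening: 0.173
gripper_force: 20.0
```

```bash
python3 -c "
from h import *
lever();red()
z=np.load('scene0.npz');p,w=z['p'],z['w'];q=cv2.cvtColor(p,cv2.COLOR_RGB2HSV).astype(int)
m=(q[...,0]>5)&(q[...,0]<18)&(q[...,1]>150)&(w[...,0]<.62)&(w[...,1]<.04)&(w[...,0]>.5)&(w[...,1]>-.08)&(w[...,2]>.02)&(w[...,2]<.14)
k=w[m]; s=((.6008-k[:,0])+(.0168-k[:,1]))/2**.5; print('start elev',np.degrees(np.median(np.arctan2(k[:,2]-.03,s))),k.max(0))"
```

```text
scene 91 [ 0.552 -0.027  0.068] [ 0.585 -0.004  0.121] elev 51.0
red 47 [0.638 0.045 0.106] ang -128.5
green 192 [0.701 0.031 0.125] ang -66.1
yel 262 [0.732 0.147 0.125] ang 44.7
blue 236 [0.751 0.081 0.126] ang -7.4
15.8833 [ 0.5663 -0.0166  0.061 ] [ 0.924  0.383 -0.006 -0.   ] [ -6.6 -20.1 -18.4] [-3.43  1.13  0.07] 0.16945871210834618 19.9932923913002
start elev 46.294924035052794 [ 0.58827397 -0.00139438  0.09913113]
```

The lever is at its stop, with about 20 N of resistance. I'll ease off, release and retreat upward, then check that it stays latched.

Emit:
arm_command:
  increments:
    - [[-0.06,-0.06,-0.08],0]
    - [[0,0,0],0]
    - [[0,0,0],0]
    - [[0,0,0],0]
    - [[0,0,0],0]
    - [[0,0,0],0]
    - [[0,0,0],0]
  hand: 0

```text
clock: 16.47
tcp_pos: [0.5694, -0.0142, 0.0634]
orientation: [0.924, 0.383, 0.0, 0.0]
force: [-0.4, -0.6, 1.1]
opening: 0.498
gripper_force: 0.0
```

Emit:
arm_command:
  increments:
    - [[0,0,0.4],0]
    - [[0,0,0.8],0]
    - [[0,0,1],0]
    - [[0,0,1],0]
    - [[0,0,1],0]
    - [[-0.8,-0.4,0.8],0]
    - [[-1,-0.4,0.5],0]
    - [[-1,-0.4,0],0]
    - [[-1,-0.4,0],0]
    - [[0,0,0],0]
    - [[0,0,0],0]
    - [[0,0,0],0]

```text
clock: 17.47
tcp_pos: [0.475, -0.0546, 0.2014]
orientation: [0.924, 0.383, 0.001, 0.001]
force: [-0.7, 0.3, -0.7]
opening: 0.5
gripper_force: 0.0
```

```bash
python3 -c "
from h import *
lever();p=red();save('s5',cv2.resize(np.clip(p[130:300,220:420].astype(float)*1.5,0,255).astype(np.uint8),(700,595)))"
```

```text
scene 77 [ 0.552 -0.034  0.062] [ 0.587 -0.007  0.102] elev 47.1
top 51 [ 0.551 -0.033  0.056] [0.589 0.001 0.103] elev 47.3
red 42 [0.639 0.046 0.105] ang -128.5
green 192 [0.701 0.032 0.124] ang -66.4
yel 264 [0.732 0.147 0.125] ang 44.7
blue 242 [0.751 0.081 0.125] ang -7.2
17.6167 [ 0.475  -0.0543  0.2006] [0.924 0.383 0.    0.   ] [ 0.1 -1.  -0.3] [-0.07  0.09 -0.01] 0.49758288762448116 0.0
```

View pics/s5.png

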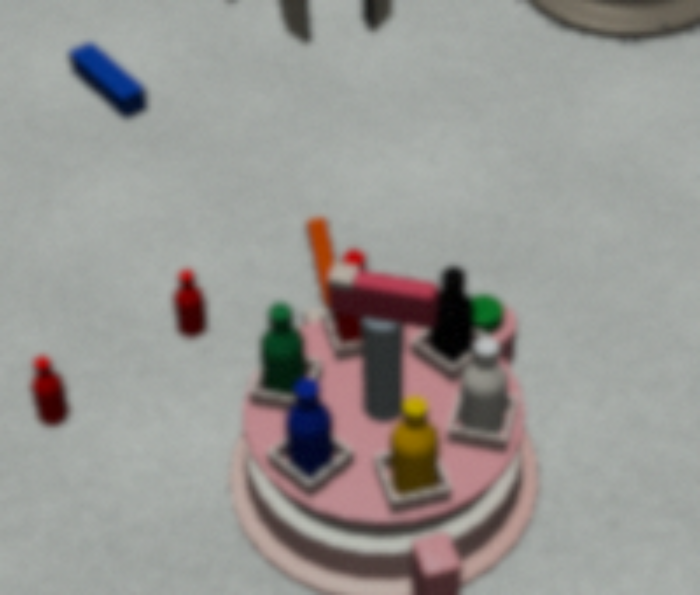

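The lever stays latched at 47°, like the 46° at the start, at (318,255). Red is at the front at (350,300), all six bottles stand, and the gripper is clear.

```bash
python3 -c "
from h import *
print(ticket.sign_off())"
```

```text
the job is handed in; nothing more can be done
None
```

I handed the job in at about 17.6 s of the 69 s limit: button pressed, lever dropped, red bottle turned two clicks clockwise to the front place, lever lifted and latched at about 47°, all six bottles standing; the hand-in returned no verdict.

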